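# Select the third antenna with the gated lever

### The arm

A 7-joint arm with a two-finger parallel gripper is mounted at the origin on the work surface. World frame = base frame: x ahead of the robot, y to its left, z up, the work surface at z = 0. Lengths are in m, angles in rad, forces in N, time in s.
With the tool pointing down it reaches from about 0.4 to 0.85 m from the base axis. Payload 4.4 kg.
Tool frame: the origin (TCP) lies midway between the tips of the shut fingers; the grasp point (between the pads) lies 19 mm behind it (r.grip_point_offset is the z of the grasp point in the tool frame, in m); z points along the fingers, y is the line along which they close (so a half turn about z gives the same grasp; the last joint's range is limited). The gripper opens to 94 mm and grips with 3 to 60 N. Pads are 16 mm wide; open, the fingers measure 119 mm over their backs; the gripper's body (75 mm by 177 mm) begins 78 mm behind the grasp point.
Start: joints at [-1.366, 0.628, 0.038, 1.517, -0.027, 0.996, -0.02], TCP at [0.174, 0.626, 0.205] pointing down, gripper open.
Joint ranges: [-3.06, 3.06], [-0.37, 2.12], [-1.25, 1.32], [0.18, 2.47], [-1.1, 4.24], [0.23, 1.98], [-2.94, 2.94]. Speed limits (rad/s): [2.57, 2.57, 3.14, 3.14, 3.14, 3.14, 3.14].

### API

Orientations are given as [roll, pitch, yaw] about the fixed x, y, z axes, in that order (R = Rz(yaw) Ry(pitch) Rx(roll)).
In Python, from plant import r gives the robot as it stands.
- The arm moves only by the shell command python3 -m pendant 'ROWS'. ROWS is JSON, a list of rows, each an object of numbers: "x", "y", "z": the shift along the tool's x, y, z each as a share of 200 mm, from -1 to 1; "ax", "ay", "az": the turn, a rotation vector about the tool's x, y, z each as a share of 90 degrees, from -1 to 1; "hand": the opening, from 0 (shut) to 1 (fully open). A call has 1 to 20 rows; each row is the pose to reach, as a shift and turn from the pose commanded when the call began, along the tool's axes at that moment; what a row does not reach only later rows make up. A row lasts 1/10 s, in which the tool goes at most 50 mm and 8.59 degrees, less where a joint would pass 70% of its speed; a pose out of reach is approached as far as the arm can. A call with a number of a shift or a turn outside -1 to 1 is refused whole. A call with a gripper value outside its range is refused whole. The fingers move at their own pace and stop on an object; the grip force is fixed at half the most. Time passes only in rows, so rows that repeat a pose let the fingers close. It gives the time, the measured TCP pose, the force, the opening and the grip force at its end, in the units of the state.
- r.get_obs(): the state, without advancing time (a new reading comes with each control period).
- r.get_image(name): name is "scene" or "top" or "wrist"; returns (picture, depth): 400x640x3 uint8, blue, green, red; 400x640 float32, m along the optical axis (not along the pixel's ray), 0 where there is no reading.
- r.get_calibration(name): a dict with "fx", "fy", "cx", "cy" (pixels), "T" (4x4, takes a point from camera to world coordinates); the wrist camera has in their place "hand_eye" (4x4, takes a point from camera to tool coordinates, whose origin is the TCP and whose axes are the flange's). Camera axes: x right, y up, looking along -z (the intrinsics and any distortion apply to the point x, -y, -z); pixel columns grow to the right and rows downward; lengths in m; the calibration is good to about 2 mm. A picture is of the moment at which its call begins: read the wrist's pose just before it. get_calibration takes no time and is no camera call.
- r.close_job(): hands the job in; it is judged then, once.
The state is a dict: "time": time; "q": joint angles; "qvel": joint speeds; "tau": joint torques, N m; "position": TCP position; "tool_rot": TCP orientation; "contact_force": force on the tool from outside, world axes, zero at the start; "torque": the same for the moment, N m; "grip_width": finger opening in m; "grip_force": force on a finger pad.
Only numpy, scipy, OpenCV 4.12 (cv2) and the standard library are available. Lean on these libraries where they do the work, as an engineer would, in place of code of your own. Each camera call takes 0.05 s, during which the arm holds its last target. There are 200 camera calls.

### The job

Put the antenna selector's lever into its third slot, the one on the right going away from the robot: bring the lever into the cross channel of the H-shaped gate, push it across to the right, then push it forward until it is fully home, and leave it there. Only push it with the fingertips or the outside of the fingers: never pinch it or touch opposite sides of its grip at once. Do not let it run into the fourth slot (right side, towards the robot), and leave the other things on the desk where they stand.

Things in the scene. Friction and masses are not known exactly. Their poses are not given: they have to be found in the camera images.
- selector: Antenna selector, fixed to the desk: grey steel case 160 (x) x 150 (y) mm, a flat aluminium gate plate on top, 90 mm above the desk. Origin: centre of its underside, on the desk. Its x points forward (from its near face, on the robot's side, away from the robot), y to the left, z up; turned only by yaw, up to 0.5 rad either way. The lever's pivot is on its z axis, 25 mm up.
- gate (a point): Centre of the H-gate on the plate's top, axes as the selector. A cross channel 15 mm wide runs along y. The left and right slots lie 9 to 26 mm to each side and reach 30 mm forward and back: slot 1 left forward, 2 left back, 3 right forward, 4 right back. Solid tongues 18 mm wide with rounded noses stand between 1 and 3 and between 2 and 4.
- across (a joint): Sideways tilt of the lever, rad, about the selector's x axis through the pivot: 0 upright, +0.29 the stop of the right-hand slots, -0.29 of the left-hand ones. Slots 3 and 4 open only above about 0.22. Starts in the left-hand slots, -0.28 to -0.25. Stiff, no spring: about 2 N at the grip moves it and it stays where it is left.
- fore (a joint): Forward tilt of the lever, rad, about its own y axis through the same pivot (carried by the sideways tilt): 0 in the cross channel, +0.35 fully home forward (slots 1, 3), -0.35 fully back (slots 2, 4). The lever passes across only within about 0.04 of 0. Starts anywhere from -0.31 to 0.31. Stiff, no spring: about 2 N at the grip moves it and it stays where it is left.
- grip_mid (a point): Middle of the lever's grip, on its axis, 130 mm from the pivot (155 mm above the desk when upright); z up along the lever. The grip is a black bar of square section 22 mm, 28 mm over the rubber pads on its four sides, spanning 90 to 174 mm from the pivot, on a 10 mm round steel rod. The middle moves 45 mm forward or back and 37 mm left or right from upright.
- far_pad: Rubber pad 18 x 3 x 76 mm on the forward side of the lever's grip (away from the robot); origin at its middle.
- near_pad: The same on the side of the grip towards the robot; origin at its middle.
- left_pad: The same on the left side of the grip; origin at its middle.
- right_pad: The same on the right side of the grip; origin at its middle.
- jar: White plastic jar, loose, 42 mm across, 55 mm tall; origin at the centre of its underside. Not to be disturbed.
- tin: Flat green tin, loose, 64 mm across, 28 mm tall; origin at the centre of its underside. Not to be disturbed.
- clip: Orange printed U-shaped bracket, loose, 44 x 28 mm, 32 mm tall; origin at the centre of its underside. Not to be disturbed.
Not all that is in view belongs to the job. Several things have the shape of the selector; the one meant has the colours described above.

How it is judged:
On the way, in this order (a step that is already met when the one before it is completed fails the run):
1. the lever has been pushed through the cross channel towards the right (value of joint across above 0.12 rad and value of joint fore between -0.12 and 0.12 rad), for 0.02 s.
2. the lever is forward in the third slot (value of joint across above 0.17 rad and value of joint fore above 0.29 rad), for 0.2 s.
At the end, for the whole second after the job is handed in: The lever rests in the third slot: tilted right by more than 0.17 rad and forward by more than 0.29 rad (its stop is at 0.35), at rest; jar, tin and bracket within 15 mm of where they stood (all of step 2 and velocity of joint across between -0.05 and 0.05 rad/s and velocity of joint fore between -0.05 and 0.05 rad/s and distance of each of jar, tin, clip from where it was at the start of the episode below 0.015 m); the robot touches nothing.
It fails at once if the lever was pinched: fingers touched opposite sides of its grip at once ((contact force between the fingers and far_pad above 0.7 N and contact force between the fingers and near_pad above 0.7 N) or (contact force between the fingers and left_pad above 0.7 N and contact force between the fingers and right_pad above 0.7 N)).
It fails at once if the lever ran into the fourth slot (value of joint across above 0.1 rad and value of joint fore below -0.15 rad).
It fails at once if a bystander was shifted or lifted (distance of any of jar, tin, clip from where it was at the start of the episode above 0.02 m).
It also fails if it takes over 70 s, if anything falls off the work surface, if the arm or the gripper's body presses on something with over 40 N, if the wrist force passes 120 N, or if a joint passes its speed limit or range.

## Working session

There is one attempt and no reset: what is moved stays moved. The work goes in short steps, Python scripts to look and compute and a shell command to move; the robot and the scene stay as the last step left them, time stands still between calls to the robot, and variables do not carry over. Pictures are saved under pics/ and viewed, at most 10 in all, crops included, and the job is handed in when it is done.

```bash
mkdir -p pics; cat > h.py <<'E'
from plant import r
import numpy as np, cv2
def grab(n,tag):
    o=r.get_obs(); im,d=r.get_image(n); c=r.get_calibration(n)
    cv2.imwrite(f'pics/{tag}.png',im); np.savez(f'pics/{tag}.npz',im=im,d=d,pos=o['position'],rot=o['tool_rot'])
    return im,d,c
def pt(d,c,u,v,T=None):
    T=c['T'] if T is None else T
    z=np.median([x for x in d[v-1:v+2,u-1:u+2].ravel() if x>0] or [0])
    return (T@[(u-c['cx'])/c['fx']*z,-(v-c['cy'])/c['fy']*z,-z,1])[:3]
E
python3 - <<'E'
from h import *
for n in('scene','top'):
    im,d,c=grab(n,n); print({k:(np.round(v,3).tolist()) for k,v in c.items() if k!='T'}, np.round(c['T'],3).tolist())
o=r.get_obs(); print(o)
E
```

```text
{'fx': 371.97, 'fy': 371.97, 'cx': 314.558, 'cy': 205.264} [[0.363, -0.791, 0.492, 0.926], [0.932, 0.301, -0.203, -0.05], [0.012, 0.532, 0.846, 0.769], [0.0, 0.0, 0.0, 1.0]]
{'fx': 420.895, 'fy': 420.895, 'cx': 320.938, 'cy': 203.252} [[0.003, 0.992, -0.129, 0.417], [-1.0, 0.005, 0.016, 0.117], [0.017, 0.129, 0.991, 0.972], [0.0, 0.0, 0.0, 1.0]]
{'time': 0.1, 'q': array([-1.36582515,  0.62922557,  0.03846019,  1.51826238, -0.02697916,
        0.99630361, -0.02002378]), 'qvel': array([-0.00188121, -0.0016016 , -0.00165347, -0.00086304, -0.00095791,
        0.00095249, -0.00123068]), 'tau': array([ 2.83098256e-03, -5.50794017e+01,  1.14686128e+00, -1.87118411e+01,
       -5.23238664e-02,  1.92051963e-02,  5.08574021e-05]), 'position': array([0.17368427, 0.62574427, 0.20466636]), 'tool_rot': array([-3.13991263e+00,  4.18849431e-05,  2.87079671e+00]), 'contact_force': array([ 0.51344134,  0.51323707, -0.61153685]), 'torque': array([-0.01175251, -0.08252433, -0.0005081 ]), 'grip_force': 0.0, 'grip_width': 0.09422965283813779}
```

View pics/top.png

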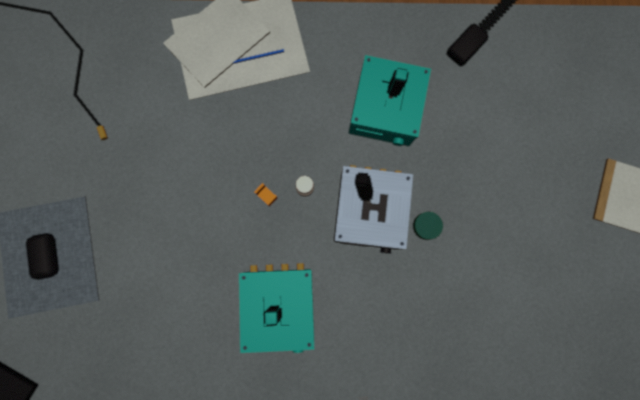

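View pics/scene.png

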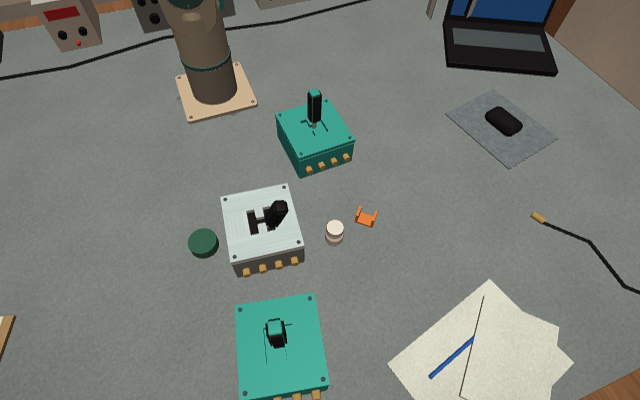

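The top view shows three selector-shaped things: teal at (392,95), teal at (276,312), and grey with an aluminium plate at (374,208). I choose the grey one. Its lever is forward-left, with the grip near (364,186). The jar is at (304,185), the clip at (265,195) and the tin at (428,226). Next is a close crop.

```bash
python3 - <<'E'
from h import *
a=cv2.imread('pics/top.png')[155:260,325:450]; cv2.imwrite('pics/c1.png',cv2.resize(a,None,fx=5,fy=5,interpolation=cv2.INTER_CUBIC))
E
```

```text
(no output)
```

View pics/c1.png

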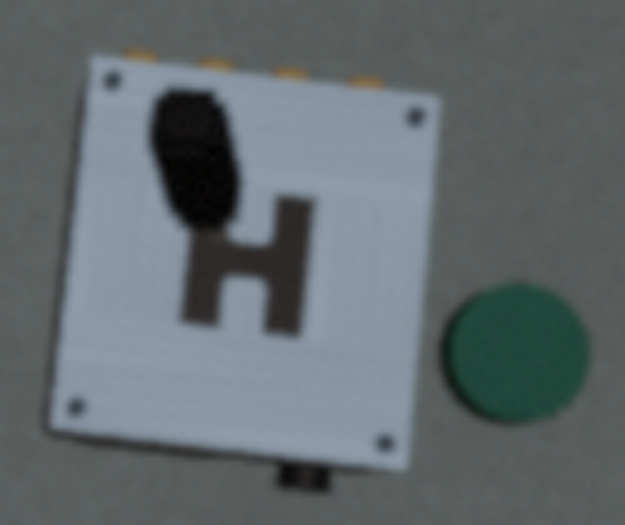

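The crop confirms the grey case, the aluminium plate and the brown H. Its screws are at crop (112,80), (415,117), (76,407) and (385,443), and the lever is in slot 1 with its grip at about (190,160).

```bash
cat >> h.py <<'E'
def ray(c,u,v,zp):
    T=c['T']; d=T[:3,:3]@[(u-c['cx'])/c['fx'],-(v-c['cy'])/c['fy'],-1]; return T[:3,3]+d*(zp-T[2,3])/d[2]
def cloud(d,c,T=None):
    T=c['T'] if T is None else T
    v,u=np.nonzero(d>0); z=d[v,u]
    return np.c_[(u-c['cx'])/c['fx']*z,-(v-c['cy'])/c['fy']*z,-z]@T[:3,:3].T+T[:3,3],u,v
E
python3 - <<'E'
from h import *
from scipy.optimize import least_squares
c=r.get_calibration('top')
S=np.array([ray(c,325+u/5,155+v/5,.09) for u,v in[(112,80),(415,117),(76,407),(385,443)]])
print(S.round(4)); g=S.mean(0); f=S[0]+S[1]-S[2]-S[3]; l=S[0]+S[2]-S[1]-S[3]
yaw=np.arctan2(f[1],f[0]); yl=np.arctan2(-l[0],l[1]); print('gate',g.round(4),yaw,yl)
yaw=(yaw+yl)/2
# H crossbar ends check
print('Hctr',ray(c,325+248/5,155+262/5,.09))
R=np.array([[np.cos(yaw),-np.sin(yaw)],[np.sin(yaw),np.cos(yaw)]])
for n in('top','scene'):
    D=np.load(f'pics/{n}.npz'); c=r.get_calibration(n)
    P,u,v=cloud(D['d'],c); L=P.copy(); L[:,:2]=(P[:,:2]-g[:2])@R
    m=(abs(L[:,0])<.09)&(abs(L[:,1])<.08)&(L[:,2]>.11)&(D['im'][v,u].max(1)<70); Q=L[m]-[0,0,.025]
    pl=(abs(L[:,0])<.06)&(abs(L[:,1])<.06)&(abs(L[:,2]-.09)<.01)
    print(n,'pts',m.sum(),'plate z',np.median(L[pl,2]),'max z',L[m,2].max(), 'min/max',Q.min(0),Q.max(0))
    def res(p):
        a,fo=p; ex=np.array([np.cos(fo),np.sin(a)*np.sin(fo),-np.cos(a)*np.sin(fo)]);ey=np.array([0,np.cos(a),np.sin(a)]);ez=np.cross(ex,ey)
        B=np.c_[Q@ex,Q@ey,Q@ez-.132]; q=abs(B)-[.014,.014,.042]
        return np.linalg.norm(np.maximum(q,0),axis=1)+np.minimum(q.max(1),0)
    s=least_squares(res,[-.26,.25],loss='soft_l1',f_scale=.003); print(s.x,np.abs(s.fun).mean())
# others
c=r.get_calibration('top')
for n,u,v,z in(('jar',304,184,.055),('clip',265,195,.032),('tin',428,225,.028)): print(n,ray(c,u,v,z).round(3))
print(r.get_calibration('wrist')['hand_eye'].round(3))
E
```

```text
[[ 0.6019  0.0464  0.09  ]
 [ 0.5866 -0.0832  0.09  ]
 [ 0.4624  0.0623  0.09  ]
 [ 0.4477 -0.0672  0.09  ]]
gate [ 0.5247 -0.0104  0.09  ] -0.11394586887571095 -0.11506493154010515
Hctr [ 0.52383522 -0.0107681   0.09      ]
top pts 378 plate z 0.0909657967636987 max z 0.19558442995276948 min/max [0.00663232 0.01166403 0.09179957] [0.04955086 0.05428832 0.17058443]
[-0.26887093  0.22447861] 0.0011605764223303994
scene pts 432 plate z 0.09017428533550675 max z 0.1941830694634452 min/max [0.01200817 0.01172582 0.08546539] [0.05102981 0.05644593 0.16918307]
[-0.27361479  0.21406185] 0.0009795998442456875
jar [0.579 0.14  0.055]
clip [0.558 0.228 0.032]
tin [ 0.492 -0.14   0.028]
[[ 0.001  0.969  0.246  0.072]
 [ 1.    -0.001 -0.     0.   ]
 [-0.     0.246 -0.969 -0.179]
 [ 0.     0.     0.     1.   ]]
```

```bash
cat >> h.py <<'E'
from scipy.spatial.transform import Rotation as Ro
G=np.array([.5243,-.0105,0]); YAW=-.1145
def to(x,y,z):  # gate-frame mm target -> shares in current tool axes
    o=r.get_obs(); R=Ro.from_euler('xyz',o['tool_rot'])
    w=G+Ro.from_euler('z',YAW).apply(np.array([x,y,z])/1000)
    s=R.inv().apply(w-o['position'])/.2
    t=(R.inv()*Ro.from_euler('xyz',[np.pi,0,np.pi/2+YAW])).as_rotvec()/(np.pi/2)
    p=Ro.from_euler('z',-YAW).apply(o['position']-G)*1000
    print('t',round(o['time'],2),'at',p.round(1),'shares',s.round(3),'turn',t.round(3),'F',np.round(Ro.from_euler('z',-YAW).apply(o['contact_force']),1))
E
python3 -m pendant '[{"x":-0.9,"y":-0.75,"z":-0.5,"az":0.3,"hand":0},{"x":-0.9,"y":-0.75,"z":-0.5,"az":0.3,"hand":0},{"x":-0.9,"y":-0.75,"z":-0.5,"az":0.3,"hand":0},{"x":-0.9,"y":-0.75,"z":-0.5,"az":0.3,"hand":0},{"x":-0.9,"y":-0.75,"z":-0.5,"az":0.3,"hand":0},{"x":-0.9,"y":-0.75,"z":-0.5,"az":0.3,"hand":0},{"x":-0.9,"y":-0.75,"z":-0.5,"az":0.3,"hand":0},{"x":-0.9,"y":-0.75,"z":-0.5,"az":0.3,"hand":0}]'
python3 -c "
from h import *
to(90,34,300)"
```

```text
t 0.1 at [-421.   592.   204.7] shares [-2.958 -2.359 -0.473] turn [-0.001  0.001  0.9  ] F [ 0.5  0.6 -0.6]invalid input
```

```bash
python3 -m pendant '[{"x":-0.9,"y":-0.75,"z":-0.5,"ax":0,"ay":0,"az":0.3,"hand":0},{"x":-0.9,"y":-0.75,"z":-0.5,"ax":0,"ay":0,"az":0.3,"hand":0},{"x":-0.9,"y":-0.75,"z":-0.5,"ax":0,"ay":0,"az":0.3,"hand":0},{"x":-0.9,"y":-0.75,"z":-0.5,"ax":0,"ay":0,"az":0.3,"hand":0},{"x":-0.9,"y":-0.75,"z":-0.5,"ax":0,"ay":0,"az":0.3,"hand":0},{"x":-0.9,"y":-0.75,"z":-0.5,"ax":0,"ay":0,"az":0.3,"hand":0},{"x":-0.9,"y":-0.75,"z":-0.5,"ax":0,"ay":0,"az":0.3,"hand":0},{"x":-0.9,"y":-0.75,"z":-0.5,"ax":0,"ay":0,"az":0.3,"hand":0}]'
python3 -c "
from h import *
to(90,34,300)"
```

```text
time: 0.9
position: [0.3059, 0.4346, 0.3048]
tool_rot: [-3.141, -0.001, 2.401]
contact_force: [0.1, 0.5, -0.2]
grip_width: 0.0333
grip_force: 0.0
t 0.9 at [-267.9  417.2  304.8] shares [-2.573 -0.505  0.022] turn [-0.001 -0.     0.602] F [ 0.1  0.5 -0.2]
```

```bash
python3 -m pendant '[{"x":-1,"y":-0.2,"z":0,"ax":0,"ay":0,"az":0.3,"hand":0},{"x":-1,"y":-0.2,"z":0,"ax":0,"ay":0,"az":0.3,"hand":0},{"x":-1,"y":-0.2,"z":0,"ax":0,"ay":0,"az":0.3,"hand":0},{"x":-1,"y":-0.2,"z":0,"ax":0,"ay":0,"az":0.3,"hand":0},{"x":-1,"y":-0.2,"z":0,"ax":0,"ay":0,"az":0.3,"hand":0},{"x":-1,"y":-0.2,"z":0,"ax":0,"ay":0,"az":0.3,"hand":0}]'
python3 -c "
from h import *
to(90,34,300)"
```

```text
time: 1.5
position: [0.4273, 0.2694, 0.3046]
tool_rot: [-3.14, 0.0, 1.928]
contact_force: [0.7, 1.0, 0.8]
grip_width: 0.0004
grip_force: 0.0
t 1.5 at [-128.3  267.   304.6] shares [-1.534  0.443  0.022] turn [-0.001  0.     0.3  ] F [0.6 1.  0.8]
```

```bash
python3 -m pendant '[{"x":-0.9,"y":0.25,"z":0,"ax":0,"ay":0,"az":0.3,"hand":0},{"x":-0.9,"y":0.25,"z":0,"ax":0,"ay":0,"az":0.3,"hand":0},{"x":-0.9,"y":0.25,"z":0,"ax":0,"ay":0,"az":0.3,"hand":0},{"x":-0.9,"y":0.25,"z":0,"ax":0,"ay":0,"az":0.3,"hand":0},{"x":-0.9,"y":0.25,"z":0,"ax":0,"ay":0,"az":0.3,"hand":0},{"x":-0.9,"y":0.25,"z":0,"ax":0,"ay":0,"az":0.3,"hand":0}]'
python3 -c "
from h import *
to(90,34,300)"
```

```text
time: 2.1
position: [0.5367, 0.1206, 0.3044]
tool_rot: [-3.139, -0.001, 1.46]
contact_force: [-0.1, 0.9, 1.0]
grip_width: 0.0002
grip_force: 0.0
t 2.1 at [ -2.6 131.7 304.4] shares [-0.49   0.461  0.021] turn [-0.001 -0.     0.003] F [-0.2  0.9  1. ]
```

```bash
python3 -m pendant '[{"x":-0.49,"y":0.46,"z":0,"ax":0,"ay":0,"az":0,"hand":0},{"x":-0.49,"y":0.46,"z":0,"ax":0,"ay":0,"az":0,"hand":0},{"x":-0.49,"y":0.46,"z":0,"ax":0,"ay":0,"az":0,"hand":0},{"x":-0.49,"y":0.46,"z":0.35,"ax":0,"ay":0,"az":0,"hand":0},{"x":-0.49,"y":0.46,"z":0.75,"ax":0,"ay":0,"az":0,"hand":0},{"x":-0.49,"y":0.46,"z":0.75,"ax":0,"ay":0,"az":0,"hand":0},{"x":-0.49,"y":0.46,"z":0.75,"ax":0,"ay":0,"az":0,"hand":0},{"x":-0.49,"y":0.46,"z":0.75,"ax":0,"ay":0,"az":0,"hand":0}]'
python3 - <<'E'
from h import *
to(50,34,155)
grab('wrist','w1')
E
```

```text
time: 2.9
position: [0.6175, 0.013, 0.1556]
tool_rot: [-3.14, -0.001, 1.461]
contact_force: [0.2, 0.4, 0.6]
grip_width: 0.0005
grip_force: 0.0
t 2.9 at [ 89.9  34.  155.6] shares [ 0.001 -0.199  0.003] turn [-0.001 -0.001  0.003] F [0.2 0.5 0.6]
```

View pics/w1.png

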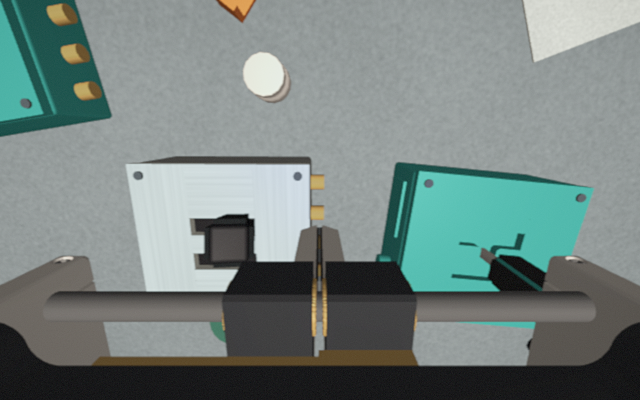

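The wrist view shows the shut fingers at (320,250) forward of the grip at (230,243), and the teal unit further ahead with its lever at (510,270). The way is clear, so I push back towards the robot.

```bash
python3 -m pendant '[{"x":0,"y":-0.1,"z":0,"ax":0,"ay":0,"az":0,"hand":0},{"x":0,"y":-0.15,"z":0,"ax":0,"ay":0,"az":0,"hand":0},{"x":0,"y":-0.2,"z":0,"ax":0,"ay":0,"az":0,"hand":0},{"x":0,"y":-0.225,"z":0,"ax":0,"ay":0,"az":0,"hand":0},{"x":0,"y":-0.25,"z":0,"ax":0,"ay":0,"az":0,"hand":0},{"x":0,"y":-0.27,"z":0,"ax":0,"ay":0,"az":0,"hand":0},{"x":0,"y":-0.285,"z":0,"ax":0,"ay":0,"az":0,"hand":0},{"x":0,"y":-0.3,"z":0,"ax":0,"ay":0,"az":0,"hand":0},{"x":0,"y":-0.3,"z":0,"ax":0,"ay":0,"az":0,"hand":0}]'
cat >> h.py <<'E'
from scipy.optimize import least_squares
def lever(n,a0,f0,tag):
    im,d,c=grab(n,tag); P,u,v=cloud(d,c); L=P-G; L=Ro.from_euler('z',-YAW).apply(L)
    o=r.get_obs(); p=Ro.from_euler('z',-YAW).apply(o['position']-G)
    m=(abs(L[:,0])<.09)&(abs(L[:,1])<.08)&(L[:,2]>.105)&(L[:,2]<.21)&(im[v,u].max(1)<70)
    m&=~((abs(L[:,0]-p[0])<.016)&(abs(L[:,1]-p[1])<.016)&(L[:,2]>p[2]-.005)); Q=L[m]-[0,0,.025]
    def res(p):
        a,fo=p; ex=np.array([np.cos(fo),np.sin(a)*np.sin(fo),-np.cos(a)*np.sin(fo)]);ey=np.array([0,np.cos(a),np.sin(a)]);ez=np.cross(ex,ey)
        q=abs(np.c_[Q@ex,Q@ey,Q@ez-.132])-[.014,.014,.042]
        return np.linalg.norm(np.maximum(q,0),axis=1)+np.minimum(q.max(1),0)
    s=least_squares(res,[a0,f0],loss='soft_l1',f_scale=.003); print(n,m.sum(),s.x.round(3),np.abs(s.fun).mean().round(4))
E
python3 - <<'E'
from h import *
to(27,34,155)
for n in('scene','top'): lever(n,-.27,.05,n+'2')
E
```

```text
time: 3.85
position: [0.5575, 0.0169, 0.1552]
tool_rot: [-3.141, 0.0, 1.457]
contact_force: [1.4, 0.5, 0.0]
grip_width: 0.0006
grip_force: 0.6
t 3.85 at [ 29.8  31.  155.2] shares [ 0.015 -0.014  0.001] turn [-0.001  0.     0.   ] F [1.3 0.6 0. ]
scene 25 [-0.259  0.105] 0.0016
top 6 [-0.248  0.077] 0.0005
```

```bash
python3 -m pendant '[{"x":0,"y":-0.01,"z":0,"ax":0,"ay":0,"az":0,"hand":0},{"x":0,"y":-0.015,"z":0,"ax":0,"ay":0,"az":0,"hand":0},{"x":0,"y":-0.015,"z":0,"ax":0,"ay":0,"az":0,"hand":0},{"x":0,"y":0.1,"z":0,"ax":0,"ay":0,"az":0,"hand":0},{"x":0,"y":0.25,"z":0,"ax":0,"ay":0,"az":0,"hand":0},{"x":0.25,"y":0.25,"z":0,"ax":0,"ay":0,"az":0,"hand":0},{"x":0.35,"y":0.25,"z":0,"ax":0,"ay":0,"az":0,"hand":0},{"x":0.35,"y":0.25,"z":0,"ax":0,"ay":0,"az":0,"hand":0}]'
python3 - <<'E'
from h import *
to(0,100,155)
for n in('scene','top'): lever(n,-.27,.05,n+'3')
a=cv2.imread('pics/scene3.png')[170:290,190:350]; cv2.imwrite('pics/c3.png',cv2.resize(a,None,fx=4,fy=4,interpolation=cv2.INTER_CUBIC))
E
```

```text
time: 4.75
position: [0.6146, 0.0858, 0.1542]
tool_rot: [-3.138, -0.002, 1.463]
contact_force: [-0.0, 0.7, 0.5]
grip_width: 0.0007
grip_force: 0.0
t 4.75 at [ 78.8 105.9 154.2] shares [-0.027 -0.394 -0.003] turn [-0.002 -0.001  0.004] F [-0.1  0.7  0.5]
scene 511 [-0.273 -0.002] 0.0011
top 0 [-0.27  0.05] nanh.py:36: RuntimeWarning: Mean of empty slice.
  s=least_squares(res,[a0,f0],loss='soft_l1',f_scale=.003); print(n,m.sum(),s.x.round(3),np.abs(s.fun).mean().round(4))
  ret = ret.dtype.type(ret / rcount)
```

View pics/c3.png

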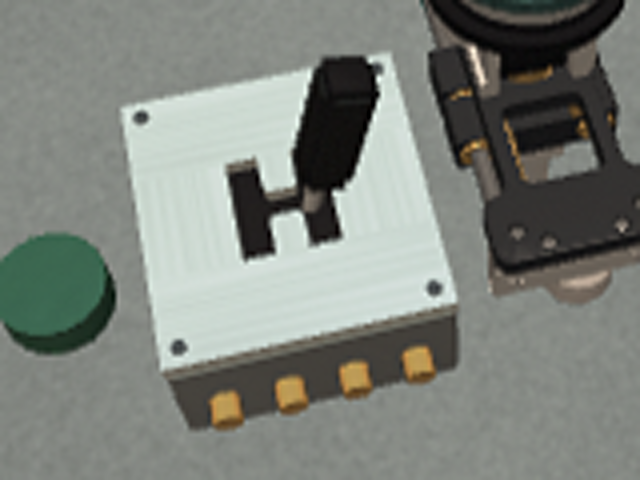

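The crop shows the lever rod at (315,195), in line with the cross channel. The fit gives fore of about 0. The gripper is clear on the left, so I push right.

```bash
python3 -m pendant '[{"x":0,"y":-0.2,"z":0,"ax":0,"ay":0,"az":0,"hand":0},{"x":0,"y":-0.394,"z":0,"ax":0,"ay":0,"az":0,"hand":0},{"x":-0.05,"y":-0.394,"z":0,"ax":0,"ay":0,"az":0,"hand":0},{"x":-0.1,"y":-0.394,"z":0,"ax":0,"ay":0,"az":0,"hand":0},{"x":-0.15,"y":-0.394,"z":0,"ax":0,"ay":0,"az":0,"hand":0},{"x":-0.2,"y":-0.394,"z":0,"ax":0,"ay":0,"az":0,"hand":0},{"x":-0.25,"y":-0.394,"z":0,"ax":0,"ay":0,"az":0,"hand":0},{"x":-0.29,"y":-0.394,"z":0,"ax":0,"ay":0,"az":0,"hand":0},{"x":-0.33,"y":-0.394,"z":0,"ax":0,"ay":0,"az":0,"hand":0},{"x":-0.33,"y":-0.394,"z":0,"ax":0,"ay":0,"az":0,"hand":0}]'
python3 - <<'E'
from h import *
to(0,-5,155)
lever('scene',-.1,.0,'scene4')
E
```

```text
time: 5.85
position: [0.5299, 0.0224, 0.1555]
tool_rot: [3.141, 0.001, 1.455]
contact_force: [1.5, 1.2, 0.0]
grip_width: 0.0007
grip_force: 0.2
t 5.85 at [  1.8  33.3 155.5] shares [-0.192 -0.009  0.003] turn [ 0.     0.001 -0.001] F [1.3 1.3 0. ]
scene 143 [-0.079  0.   ] 0.001
```

```bash
python3 -m pendant '[{"x":-0.04,"y":-0.005,"z":0,"ax":0,"ay":0,"az":0,"hand":0},{"x":-0.08,"y":-0.01,"z":0,"ax":0,"ay":0,"az":0,"hand":0},{"x":-0.11,"y":-0.01,"z":0,"ax":0,"ay":0,"az":0,"hand":0},{"x":-0.14,"y":-0.01,"z":0,"ax":0,"ay":0,"az":0,"hand":0},{"x":-0.17,"y":-0.01,"z":0,"ax":0,"ay":0,"az":0,"hand":0},{"x":-0.19,"y":-0.01,"z":0,"ax":0,"ay":0,"az":0,"hand":0},{"x":-0.19,"y":-0.01,"z":0,"ax":0,"ay":0,"az":0,"hand":0}]'
python3 - <<'E'
from h import *
to(0,-13,155)
lever('scene',.2,.0,'scene5')
E
```

```text
time: 6.6
position: [0.5232, -0.0144, 0.1553]
tool_rot: [-3.141, 0.001, 1.456]
contact_force: [1.2, 0.7, -0.0]
grip_width: 0.0006
grip_force: 0.3
t 6.6 at [ -0.7  -4.  155.3] shares [-0.045  0.003  0.002] turn [-0.  0. -0.] F [ 1.1  0.8 -0. ]
scene 129 [ 0.198 -0.   ] 0.0009
```

```bash
python3 -m pendant '[{"x":-0.025,"y":0,"z":0,"ax":0,"ay":0,"az":0,"hand":0},{"x":-0.05,"y":0,"z":0,"ax":0,"ay":0,"az":0,"hand":0},{"x":-0.05,"y":0,"z":0,"ax":0,"ay":0,"az":0,"hand":0}]'
python3 - <<'E'
from h import *
to(0,-13,155)
lever('scene',.25,.0,'scene6')
E
```

```text
time: 6.95
position: [0.522, -0.0242, 0.1554]
tool_rot: [-3.141, 0.0, 1.456]
contact_force: [0.1, 1.0, 0.0]
grip_width: 0.0004
grip_force: 0.4
t 6.95 at [ -0.7 -13.9 155.4] shares [0.004 0.004 0.002] turn [-0.  0. -0.] F [-0.  1.  0.]
scene 142 [ 0.27 -0.  ] 0.001
```

```bash
python3 -m pendant '[{"x":0.15,"y":0,"z":0,"ax":0,"ay":0,"az":0,"hand":0},{"x":0.3,"y":0,"z":0,"ax":0,"ay":0,"az":0,"hand":0},{"x":0.3,"y":-0.2,"z":0,"ax":0,"ay":0,"az":0,"hand":0},{"x":0.3,"y":-0.35,"z":0,"ax":0,"ay":0,"az":0,"hand":0},{"x":0.1,"y":-0.35,"z":0,"ax":0,"ay":0,"az":0,"hand":0},{"x":-0.11,"y":-0.35,"z":0,"ax":0,"ay":0,"az":0,"hand":0},{"x":-0.11,"y":-0.35,"z":0,"ax":0,"ay":0,"az":0,"hand":0},{"x":-0.11,"y":-0.35,"z":0,"ax":0,"ay":0,"az":0,"hand":0}]'
python3 - <<'E'
from h import *
to(10,-36,155)
lever('scene',.25,.0,'scene7')
E
```

```text
time: 7.8
position: [0.4504, -0.0384, 0.1557]
tool_rot: [3.141, 0.0, 1.454]
contact_force: [0.3, 0.1, 0.1]
grip_width: 0.0005
grip_force: 0.0
t 7.8 at [-70.3 -36.2 155.7] shares [0.002 0.401 0.003] turn [ 0.     0.    -0.001] F [0.3 0.1 0.1]
scene 541 [ 0.273 -0.002] 0.0011
```

```bash
python3 -m pendant '[{"x":0,"y":0.1,"z":0,"ax":0,"ay":0,"az":0,"hand":0},{"x":0,"y":0.17,"z":0,"ax":0,"ay":0,"az":0,"hand":0},{"x":0,"y":0.21,"z":0,"ax":0,"ay":0,"az":0,"hand":0},{"x":0,"y":0.25,"z":0,"ax":0,"ay":0,"az":0,"hand":0},{"x":0,"y":0.29,"z":0,"ax":0,"ay":0,"az":0,"hand":0},{"x":0,"y":0.33,"z":0,"ax":0,"ay":0,"az":0,"hand":0},{"x":0,"y":0.37,"z":0,"ax":0,"ay":0,"az":0,"hand":0},{"x":0,"y":0.4,"z":0,"ax":0,"ay":0,"az":0,"hand":0},{"x":0,"y":0.4,"z":0,"ax":0,"ay":0,"az":0,"hand":0}]'
python3 - <<'E'
from h import *
to(20,-36,155)
lever('scene',.25,.25,'scene8')
E
```

```text
time: 8.75
position: [0.5309, -0.0466, 0.1554]
tool_rot: [3.141, 0.0, 1.457]
contact_force: [-1.0, 0.7, 0.1]
grip_width: 0.0005
grip_force: 0.2
t 8.75 at [ 10.7 -35.1 155.4] shares [-0.005  0.047  0.002] turn [0.001 0.    0.001] F [-1.   0.6  0.1]
scene 282 [0.27 0.24] 0.0011
```

```bash
python3 -m pendant '[{"x":0,"y":0.03,"z":0,"ax":0,"ay":0,"az":0,"hand":0},{"x":0,"y":0.055,"z":0,"ax":0,"ay":0,"az":0,"hand":0},{"x":0,"y":0.07,"z":0,"ax":0,"ay":0,"az":0,"hand":0},{"x":0,"y":0.07,"z":0,"ax":0,"ay":0,"az":0,"hand":0}]'
python3 - <<'E'
from h import *
to(26,-36,155)
lever('scene',.25,.3,'scene9')
E
```

```text
time: 9.2
position: [0.5444, -0.0481, 0.1555]
tool_rot: [3.141, 0.0, 1.457]
contact_force: [-0.8, 0.1, 0.1]
grip_width: 0.0006
grip_force: 0.3
t 9.2 at [ 24.3 -35.  155.5] shares [-0.005  0.009  0.002] turn [0.    0.    0.001] F [-0.8 -0.   0.1]
scene 229 [0.27  0.325] 0.0012
```

One more nudge towards the stop, then back off.

```bash
python3 -m pendant '[{"x":0,"y":0.01,"z":0,"ax":0,"ay":0,"az":0,"hand":0},{"x":0,"y":0.02,"z":0,"ax":0,"ay":0,"az":0,"hand":0},{"x":0,"y":0.02,"z":0,"ax":0,"ay":0,"az":0,"hand":0}]'
python3 -m pendant '[{"x":0,"y":-0.1,"z":0,"ax":0,"ay":0,"az":0,"hand":0},{"x":0,"y":-0.3,"z":0,"ax":0,"ay":0,"az":0,"hand":0},{"x":0,"y":-0.45,"z":0,"ax":0,"ay":0,"az":0,"hand":0},{"x":0,"y":-0.45,"z":-0.25,"ax":0,"ay":0,"az":0,"hand":0},{"x":0,"y":-0.45,"z":-0.5,"ax":0,"ay":0,"az":0,"hand":0},{"x":0,"y":-0.45,"z":-0.5,"ax":0,"ay":0,"az":0,"hand":0},{"x":0,"y":-0.45,"z":-0.5,"ax":0,"ay":0,"az":0,"hand":0},{"x":0,"y":-0.45,"z":-0.5,"ax":0,"ay":0,"az":0,"hand":0}]'
python3 - <<'E'
from h import *
to(26,-36,155)
lever('scene',.25,.3,'scene10')
E
```

```text
time: 9.55
position: [0.5476, -0.0484, 0.1554]
tool_rot: [-3.141, 0.0, 1.457]
contact_force: [-1.6, 0.4, -0.8]
grip_width: 0.0006
grip_force: 0.8
time: 10.35
position: [0.458, -0.0379, 0.2548]
tool_rot: [-3.141, -0.0, 1.457]
contact_force: [-1.2, 0.1, -0.2]
grip_width: 0.0006
grip_force: 0.0
t 10.35 at [-62.8 -34.8 254.8] shares [-0.006  0.444  0.499] turn [-0.001 -0.     0.001] F [-1.2 -0.1 -0.2]
scene 406 [0.271 0.346] 0.0012
```

View pics/scene10.png

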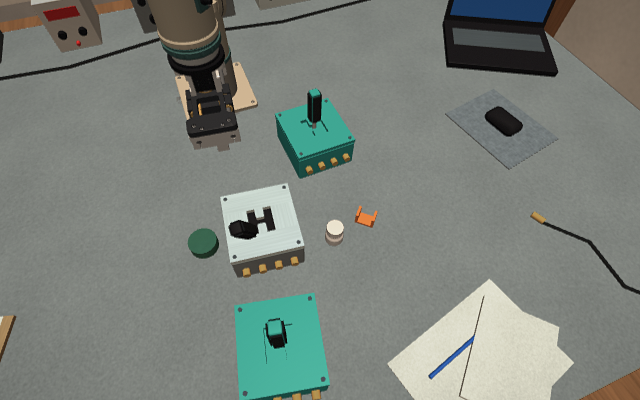

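The lever is at (242,230), home in slot 3 with across 0.27 and fore 0.346. The jar (335,231), tin (203,243) and clip (367,217) have not moved, and the robot is clear.

```bash
python3 -c "
from plant import r
print(r.close_job())"
```

```text
the job is handed in; nothing more can be done
None
```

The lever is in the third slot (measured across 0.27 rad, fore 0.35 rad), pushed only with shut fingers; the jar, tin and bracket look unmoved, and the job was handed in at about 10.4 s with no verdict returned.

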